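# Hang the slide basket on the sprung T-hook of the staining station

### The arm

A 6-joint arm with a two-finger parallel gripper is mounted at the origin on the work surface. World frame = base frame: x ahead of the robot, y to its left, z up, the work surface at z = 0. Lengths are in m, angles in rad, forces in N, time in s.
With the tool pointing down it reaches from about 0.3 to 0.875 m from the base axis. Payload 6.4 kg.
Tool frame: the origin (TCP) lies between the finger pads; the fingertips stand 11 mm ahead of it and the grasp point (between the pads) lies 8 mm behind it (ctrl.tcp_to_tips is the y of the fingertips in the tool frame, in m); y points along the fingers, x is the direction in which the jaws open and shut, and the axes are right-handed (so a half turn about y gives the same grasp; the last joint's range is limited). The gripper opens to 85 mm and grips with 20 to 120 N. Pads are 22 mm wide; open, the fingers measure 114 mm over their backs; the gripper's body (76 mm by 85 mm) begins 54 mm behind the grasp point. The pads swing forward as they close: fully open they stand 13 mm farther back than shut.
Start: joints at [-1.419, 0.181, 1.607, -0, 1.354, -0.206], TCP at [0.201, -0.539, 0.242] pointing down, gripper open.
Joint ranges: [-2.99, 2.99], [-0.89, 2.07], [0.3, 2.58], [-1.14, 4.28], [0, 2.63], [-3.12, 3.12]. Speed limits (rad/s): [2.57, 2.57, 3.01, 3.14, 3.14, 3.14].

### API

Orientations are given as a unit quaternion [w, x, y, z].
In Python, from bench import ctrl gives the robot as it stands.
- The arm moves only by the tool apply_moves, never from a script. Its argument "plan" is text: rows parted by semicolons, each of 7 numbers parted by spaces: the shift along the tool's x, y, z each as a share of 0.05 m, from -1 to 1, then the turn, a rotation vector about the tool's x, y, z each as a share of 0.12 rad, from -1 to 1, then the opening, from 0 (shut) to 1 (fully open). In form: dx dy dz wx wy wz claw; .... A call has exactly 5 rows; each row shifts and turns the commanded pose from where the row before left it, along the tool's axes as they then stand; what a row does not reach is not made up. A row lasts 1/10 s, in which the tool goes at most 50 mm and 8.59 degrees, less where a joint would pass 70% of its speed; a pose out of reach is approached as far as the arm can. A call with a number of a shift or a turn outside -1 to 1 is refused whole. A call with a gripper value outside its range is refused whole. The fingers move at their own pace and stop on an object; the grip force is fixed at half the most. Time passes only in rows, so rows that do not move let the fingers close, or fill a call up. It gives the time, the measured TCP pose, the force and the opening at its end, in the units of the state.
- ctrl.get_obs(): the state, without advancing time (a new reading comes with each control period).
- ctrl.camera(name): name is "scene" or "top" or "wrist"; returns the picture (384x512x3 uint8, red, green, blue); there is no depth.
- ctrl.get_calibration(name): a dict with "intrinsics" (3x3 intrinsics, pixels), "R" (3x3) and "t" (3): a world point X has camera coordinates R X + t. Camera axes: x right, y down, z forward; pixel columns grow to the right and rows downward; lengths in m; the calibration is good to about 2 mm. The wrist camera is an equidistant fisheye: a pixel r from the principal point sees the ray r / f radians off the axis. A picture is of the moment at which its call begins: read the wrist's pose just before it. get_calibration takes no time and is no camera call; for the wrist camera it gives the pose at the moment of the call.
- ctrl.hand_in(): hands the job in, once; it reports no verdict.
Trained networks look in the newest picture that a camera, given by its name, has taken for a name from the list of things; names that differ only in an ending like _2 or _b are one class to them, and where a whole thing is asked for, a point or a joint stands for the part that bears it (a point fixed in the world has none). Each returns a list of dicts, best first, with "score" (0 to 1); they miss things now and then, are a little off and sometimes report something else, mostly with a low value. They report only what shows in the picture. A call takes as long as a camera call.
- ctrl.recognise(camera, target): "point" ([x, y, z] in m, in world coordinates, good to about 4 mm: the middle of the surface that is visible of it).
The state is a dict: "time_s": time; "q": joint angles; "dq": joint speeds; "joint_efforts": joint torques, N m; "eef_pos": TCP position; "eef_rot": TCP orientation; "wrist_force": force on the tool from outside, world axes, zero at the start; "torque": the same for the moment, N m; "opening": opening from 0.0 (shut) to 1.0 (fully open).
Only numpy, scipy, OpenCV 4.12 (cv2) and the standard library are available. Lean on these libraries where they do the work, as an engineer would, in place of code of your own. Each camera call takes 0.05 s, during which the arm holds its last target.

### The job

Take the slide basket out of its staining tank to drain: pull the station's sprung T-hook down, pass its T through the slot in the plate on top of that basket, turn it a quarter turn under the plate so that it holds, then let the spring carry it all the way up and let go, so that the basket hangs level and still on the T-hook above the tank. Leave the other basket (plain wire handle) and everything else on the bench where they are.

Things in the scene. Friction and masses are not known exactly. Their poses are not given: they have to be found in the camera images.
- station: staining station, fixed: white base plate 215 (x) x 400 (y) x 10 mm high; two steel posts carry a round rail along its own y, 93 mm to the +x side of its origin, 285 mm up, with a trolley on it. Origin: centre of the base's underside, on the bench. The axis of the T-hook stays on the line x = -30 mm of this frame
- trolley (a joint): travel of the trolley along the rail (m), positive to the station's +y, -0.13 to 0.13, 0 at the middle (T-hook axis at y = 0 of the station). Slides freely, about 1 N of friction; it carries the T-hook with it
- lift (a joint): how far the T-hook is pulled down (m): 0 fully up (spring home), 0.115 lowest. A spring reel pulls it up: pulling down takes about 7 N at the top and 9 N at the bottom; let go, it goes back up by itself, also with the basket on it, at up to 0.6 m/s
- toggle: the T-hook below the free end of the trolley's arm (16 mm wide, 14 high, mid-height 57 mm above this origin). Origin: centre of the steel crossbar, 6 mm thick, 36 mm long along own x, on a 6 mm stem; 200 mm above the bench when fully up. Turns with its grip about the vertical, stays where left (0.03 N m), 2.4 rad either way from lying along the station's x. 100 mm down is a good depth for turning
- grip (a point): centre of the T-hook's black grip tab on top of the arm, 91 mm straight above the crossbar: 34 mm long (own x, in line with the crossbar), 14 mm thick (own y), 30 mm high. To be pinched from above across the 14 mm; the arm's top is 27 mm below this point. Turning the tab turns the T
- basket: the steel slide basket to hang, 84 (x) x 80 (y) x 40 mm with a wire frame on top, 0.3 kg; origin: centre of its underside; stands in a white tank 106 x 100 x 60 mm high (5 mm play around it), its underside 15 mm above the bench. It is the one with the slotted plate
- handle_mid (a point): middle of the basket's wire frame, level with the top of the slotted plate, 104 mm above the basket's underside; axes as the basket. The plate is 82 (x) x 44 (y) x 4 mm, its slot 50 (x) x 9 mm (y). It slides stiffly (10 N) along the basket's y: the slot's centre may stand up to 11 mm to either side of this point, not measured: look or feel for it
- frame_mid (a point): the same middle, 6 mm lower, 98 mm above the basket's underside, in the plane of the wires that the plate slides on: 34 mm from it along x and 37 mm along y. Otherwise there is nothing below the plate for 55 mm
- basket2: the other slide basket, same size, with a plain wire handle and no plate, in the other tank; origin: centre of its underside
- tube_rack: orange tube rack 78 x 98 mm, 98 mm high with tubes; origin at its underside
- beaker: empty glass beaker 66 mm across, 85 mm high; origin at its underside
- gel_tray: clear open tray 100 x 120 x 25 mm; origin at its underside
- reagent: amber bottle 60 mm across, 140 mm high; origin at its underside
- tip_box: pipette tip box 124 x 84 x 57 mm; origin at its underside

How it is judged:
On the way, in this order (a step that is already met when the one before it is completed fails the run):
1. the T has been pulled down through the slot, in line with it: its crossbar is below the plate (z of toggle in the frame of handle_mid below -0.006 m and horizontal distance between toggle and handle_mid below 0.022 m and angle between the x axis of toggle and the x axis of basket, either way round below 0.6 rad), for 0.05 s.
2. the T has been turned across the slot below the plate (z of toggle in the frame of handle_mid below -0.004 m and horizontal distance between toggle and handle_mid below 0.025 m and angle between the x axis of toggle and the x axis of basket, either way round above 1.1 rad), for 0.1 s.
At the end, for the whole second after the job is handed in: The hook is fully up (within 12 mm) and the basket hangs from the T alone, its underside more than 85 mm above the bench; the crossbar is under the plate and turned across the slot (more than 1.1 rad from the basket's x); the basket is level within 0.25 rad and moves slower than 0.08 m/s (value of joint lift below 0.012 m and height (world z) of basket above 0.085 m and z of toggle in the frame of handle_mid below -0.004 m and horizontal distance between toggle and basket below 0.04 m and angle between the x axis of toggle and the x axis of basket, either way round above 1.1 rad and contact force between toggle and basket above 1 N and angle between basket's own z axis and vertical below 0.25 rad and linear speed of basket below 0.08 m/s); the robot touches nothing.
It fails at once if the other basket or something else on the bench is moved by more than 40 mm (distance of any of basket2, tube_rack, beaker, gel_tray, reagent, tip_box from where it was at the start of the episode above 0.04 m).
It also fails if it takes over 67 s, if anything falls off the work surface, if the arm or the gripper's body presses on something with over 40 N, if the wrist force passes 120 N, or if a joint passes its speed limit or range.

## Working session

There is one attempt and no reset: what is moved stays moved. The work goes in short steps, Python scripts to look and compute and a tool call to move; the robot and the scene stay as the last step left them, time stands still between calls to the robot, and variables do not carry over. Pictures are saved under pics/ and viewed, and the job is handed in when it is done.

Besides the shell and the picture viewer there is one more tool, called by a JSON object that holds its "method" and its "body", one argument or row to a line. apply_moves: Moves the arm, as the interface text tells. Shift numbers are shares of 0.05 m and turn numbers shares of 0.12 rad, none past 1 either way. Its arguments: {"type":"object","properties":{"plan":{"type":"string"}},"required":["plan"]}

```bash
mkdir -p pics; ls; cat > h.py <<'E'
import numpy as np, cv2
from bench import ctrl
def snap(cam,name,crop=None,scale=1):
    im=ctrl.camera(cam)
    np.save(f'pics/{name}.npy',im)
    o=im
    if crop: o=o[crop[1]:crop[3],crop[0]:crop[2]]
    if scale!=1: o=cv2.resize(o,None,fx=scale,fy=scale,interpolation=cv2.INTER_CUBIC)
    cv2.imwrite(f'pics/{name}.png',o[:,:,::-1]); return im
def onplane(cam,px,z):
    c=ctrl.get_calibration(cam);K=np.array(c['intrinsics']);R=np.array(c['R']);t=np.array(c['t'])
    d=R.T@np.linalg.inv(K)@np.array([px[0],px[1],1.]);o=-R.T@t
    return o+d*(z-o[2])/d[2]
def proj(cam,X):
    c=ctrl.get_calibration(cam);K=np.array(c['intrinsics']);R=np.array(c['R']);t=np.array(c['t'])
    p=R@np.array(X,float)+t; p=K@p; return p[:2]/p[2]
def rot(q):
    w,x,y,z=q
    from scipy.spatial.transform import Rotation as Ro
    return Ro.from_quat([x,y,z,w]).as_matrix()
E
python3 - <<'E'
from h import *
snap('scene','s0',scale=1.5);snap('top','t0',scale=1.5)
for c in('scene','top'):
  for n in('station','trolley','toggle','grip','basket','handle_mid','basket2'):
    r=ctrl.recognise(c,n); print(c,n,[(np.round(a['point'],3).tolist(),round(a['score'],2)) for a in r[:3]])
o=ctrl.get_obs();print(o['time_s'],o['eef_pos'],o['eef_rot'],o['wrist_force'],o['opening']);print(rot(o['eef_rot']))
for c in('scene','top'):
  k=ctrl.get_calibration(c);print(k)
E
```

```text
pics
scene station [([0.63, 0.088, 0.009], 0.71)]
scene trolley [([0.649, -0.007, 0.28], 0.67)]
scene toggle []
scene grip [([0.556, -0.026, 0.293], 0.7)]
scene basket [([0.563, -0.05, 0.054], 0.97), ([0.534, 0.124, 0.057], 0.78), ([0.555, -0.026, 0.29], 0.5)]
scene handle_mid [([0.529, 0.121, 0.059], 0.97)]
scene basket2 [([0.563, -0.05, 0.054], 0.97), ([0.534, 0.124, 0.057], 0.78), ([0.555, -0.026, 0.29], 0.5)]
top station [([0.62, 0.038, 0.009], 0.82)]
top trolley [([0.655, -0.022, 0.298], 0.73), ([0.607, -0.025, 0.262], 0.65)]
top toggle [([0.556, -0.035, 0.306], 0.49)]
top grip [([0.558, -0.032, 0.306], 0.41)]
top basket [([0.537, 0.112, 0.114], 0.85), ([0.555, -0.036, 0.02], 0.81)]
top handle_mid [([0.535, 0.117, 0.116], 0.72)]
top basket2 [([0.537, 0.112, 0.114], 0.85), ([0.555, -0.036, 0.02], 0.81)]
0.8 [ 0.20138733 -0.53858751  0.24229203] [ 0.58099633 -0.58098454  0.40304716 -0.40305486] [-0.33197624  0.78769807  0.0189962 ] 1.0028288251419273
[[ 3.50199539e-01  1.84472576e-05  9.36675121e-01]
 [-9.36675121e-01  7.50054767e-06  3.50199539e-01]
 [-5.65355304e-07 -1.00000000e+00  1.99057756e-05]]
{'intrinsics': array([[404.43078711,   0.        , 256.40629973],
       [  0.        , 404.43078711, 191.53087781],
       [  0.        ,   0.        ,   1.        ]]), 'R': array([[-0.99976799, -0.01179669, -0.01802253],
       [ 0.00341935,  0.73917123, -0.67350887],
       [ 0.02126691, -0.67341423, -0.7389594 ]]), 't': array([0.49906575, 0.13972049, 1.45650473])}
{'intrinsics': array([[426.44538624,   0.        , 249.66645926],
       [  0.        , 426.44538624, 195.6365997 ],
       [  0.        ,   0.        ,   1.        ]]), 'R': array([[ 0.00376178, -0.99980053,  0.01961483],
       [-0.99745786, -0.00514733, -0.07107272],
       [ 0.0711595 , -0.01929761, -0.99727826]]), 't': array([-0.00928702,  0.5249191 ,  1.35821444])}
```

View pics/s0.png

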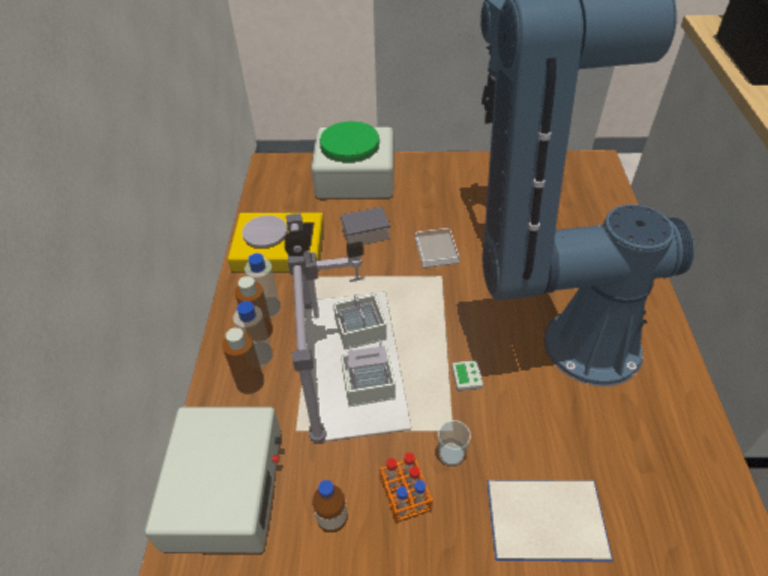

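View pics/t0.png

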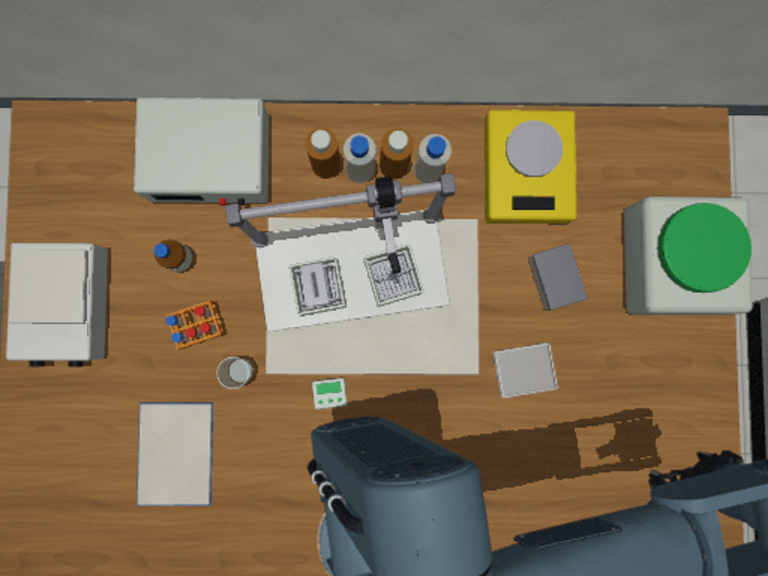

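```bash
python3 - <<'E'
import numpy as np,cv2
im=np.load('pics/t0.npy'); cv2.imwrite('pics/t0c.png',cv2.resize(im[110:230,150:320],None,fx=4.6,fy=4.6,interpolation=cv2.INTER_CUBIC)[:,:,::-1])
im=np.load('pics/s0.npy'); cv2.imwrite('pics/s0c.png',cv2.resize(im[140:300,190:310],None,fx=3.7,fy=3.7,interpolation=cv2.INTER_CUBIC)[:,:,::-1])
E
```

```text
(no output)
```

View pics/t0c.png

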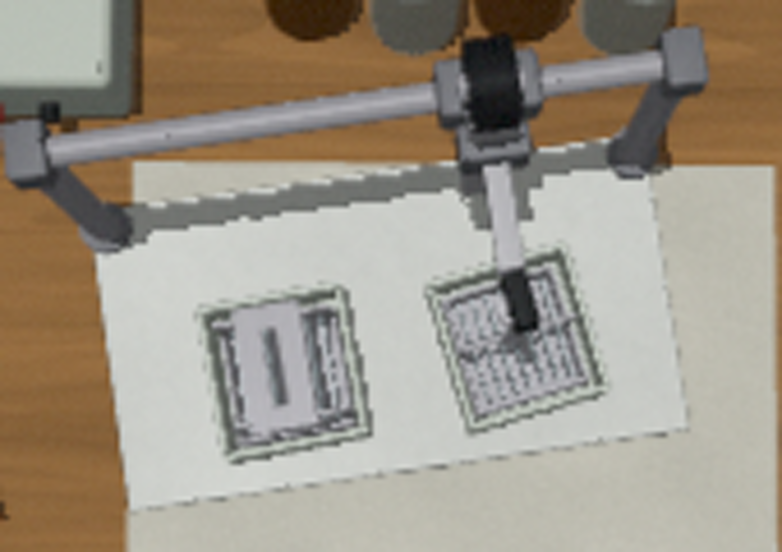

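View pics/s0c.png

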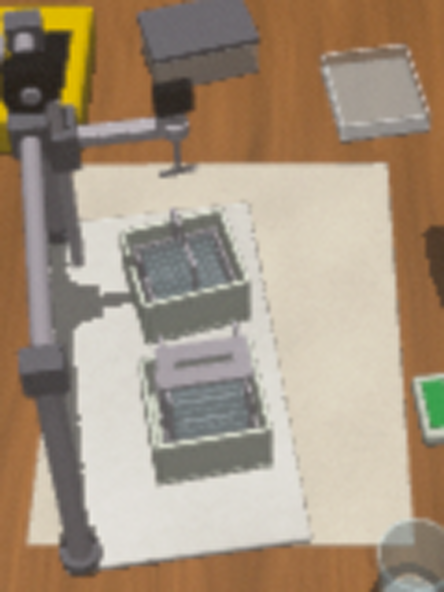

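```bash
python3 - <<'E'
from h import *
def P(u,v,z): return onplane('top',(150+u/4.6-0.0,110+v/4.6-0.0),z)
S=lambda n,*a:print(n,np.round(a,4).tolist())
c=[P(130,510,.01),P(688,430,.01),P(655,170,.01),P(97,250,.01)]
ctr=np.mean(c,0);S('base ctr',ctr)
d=c[0]-c[1];S('len,yaw y',np.linalg.norm(d),np.degrees(np.arctan2(-d[0],d[1])))
d2=c[3]-c[0];S('len,yaw x',np.linalg.norm(d2),np.degrees(np.arctan2(d2[1],d2[0])))
t=[P(200,312,.07),P(345,285,.07),P(372,435,.07),P(235,462,.07)]
S('tank',np.mean(t,0),*[np.degrees(np.arctan2((b-a)[1],(b-a)[0])) for a,b in((t[3],t[0]),(t[2],t[1]),)])
a=P(267,328,.119);b=P(284,406,.119);S('slot',(a+b)/2,np.linalg.norm(a-b),np.degrees(np.arctan2((a-b)[1],(a-b)[0])))
p=[P(230,308,.119),P(298,300,.119),P(315,430,.119),P(245,442,.119)]
S('plate',np.mean(p,0),*[np.degrees(np.arctan2((b-a)[1],(b-a)[0])) for a,b in((p[3],p[0]),(p[2],p[1]),)])
g=[P(510,272,.306),P(528,330,.306)];S('grip',*g,(g[0]+g[1])/2,np.degrees(np.arctan2(*(g[0]-g[1])[[1,0]])))
def Q(u,v,z): return onplane('scene',(190+u/3.7,140+v/3.7),z)
S('sc slot',Q(174,366,.119),Q(234,356,.119),Q(204,361,.119))
p=[Q(154,346,.119),Q(245,338,.119),Q(250,376,.119),Q(158,386,.119)];S('sc plate',np.mean(p,0),*p)
S('tbar', Q(160,175,.2),Q(197,168,.2))
S('griptop',Q(172,84,.306))
E
```

```text
base ctr [[0.5641, 0.0389, 0.01]]
len,yaw y [0.3968, 8.4128]
len,yaw x [0.1854, 8.1074]Traceback (most recent call last):
  File "<stdin>", line 9, in <module>
  File "<stdin>", line 3, in <lambda>
    return _wrapfunc(a, 'round', decimals=decimals, out=out)
    return _wrapit(obj, method, *args, **kwds)
    conv = _array_converter(obj)
ValueError: setting an array element with a sequence. The requested array has an inhomogeneous shape after 1 dimensions. The detected shape was (3,) + inhomogeneous part.
```

```bash
cat > m.py <<'E'
from h import *
def P(u,v,z): return onplane('top',(150+u/4.6-0.0,110+v/4.6-0.0),z)
S=lambda n,*a:print(n,*[np.round(x,4).tolist() for x in a])
c=[P(130,510,.01),P(688,430,.01)]
yaw=np.radians(8.3);ex=np.array([np.cos(yaw),np.sin(yaw),0]);ey=np.array([-ex[1],ex[0],0])
ctr=np.mean(c,0)+.1075*ex;S('base ctr',ctr); S('axis line pt',ctr-.03*ex, 'ends', ctr-.03*ex-.13*ey,ctr-.03*ex+.13*ey)
t=[P(200,312,.07),P(345,285,.07),P(372,435,.07),P(235,462,.07)]
S('tank',np.mean(t,0),*[np.degrees(np.arctan2((b-a)[1],(b-a)[0])) for a,b in((t[3],t[0]),(t[2],t[1]),)])
a=P(267,328,.119);b=P(284,406,.119);S('slot',(a+b)/2,np.linalg.norm(a-b),np.degrees(np.arctan2((a-b)[1],(a-b)[0])))
p=[P(230,308,.119),P(298,300,.119),P(315,430,.119),P(245,442,.119)]
S('plate',np.mean(p,0),*[np.degrees(np.arctan2((b-a)[1],(b-a)[0])) for a,b in((p[3],p[0]),(p[2],p[1]),)])
g=[P(510,272,.306),P(528,330,.306)];S('grip',*g,(g[0]+g[1])/2,np.degrees(np.arctan2(*(g[0]-g[1])[[1,0]])))
def Q(u,v,z): return onplane('scene',(190+u/3.7,140+v/3.7),z)
S('sc slot',Q(174,366,.119),Q(234,356,.119),Q(204,361,.119))
p=[Q(154,346,.119),Q(245,338,.119),Q(250,376,.119),Q(158,386,.119)];S('sc plate',np.mean(p,0),*p)
S('tbar', Q(160,175,.2),Q(197,168,.2))
S('griptop',Q(172,84,.306))
for q in(g[0]+g[1])/2,(a+b)/2: S('in station',(q-ctr)@ex,(q-ctr)@ey)
E
python3 m.py
```

```text
base ctr [0.5782, 0.0422, 0.01]Traceback (most recent call last):
  File "m.py", line 6, in <module>
    ctr=np.mean(c,0)+.1075*ex;S('base ctr',ctr); S('axis line pt',ctr-.03*ex, 'ends', ctr-.03*ex-.13*ey,ctr-.03*ex+.13*ey)
                                                 ~^^^^^^^^^^^^^^^^^^^^^^^^^^^^^^^^^^^^^^^^^^^^^^^^^^^^^^^^^^^^^^^^^^^^^^^^
  File "m.py", line 3, in <lambda>
    S=lambda n,*a:print(n,*[np.round(x,4).tolist() for x in a])
                            ~~~~~~~~^^^^^
    return _wrapfunc(a, 'round', decimals=decimals, out=out)
    return _wrapit(obj, method, *args, **kwds)
    result = getattr(arr, method)(*args, **kwds)
numpy._core._exceptions._UFuncNoLoopError: ufunc 'multiply' did not contain a loop with signature matching types (dtype('<U4'), dtype('float64')) -> None
```

```bash
sed -i "s/ 'ends',//" m.py; python3 m.py
```

```text
base ctr [0.5782, 0.0422, 0.01]
axis line pt [0.5485, 0.0379, 0.01] [0.5673, -0.0908, 0.01] [0.5297, 0.1665, 0.01]
tank [0.5347, 0.1092, 0.07] 13.7636 10.578
slot [0.5348, 0.114, 0.119] 0.0521 12.8158
plate [0.5329, 0.1163, 0.119] 7.0227 7.9411
grip [0.5728, -0.0299, 0.306] [0.5403, -0.04, 0.306] [0.5566, -0.0349, 0.306] 17.2709
sc slot [0.5578, 0.1226, 0.119] [0.5059, 0.112, 0.119] [0.5319, 0.1173, 0.119]
sc plate [0.5338, 0.1176, 0.119] [0.5763, 0.1011, 0.119] [0.4966, 0.0925, 0.119] [0.4918, 0.1332, 0.119] [0.5706, 0.1435, 0.119]
tbar [0.5727, -0.0284, 0.2] [0.5398, -0.0368, 0.2]
griptop [0.5564, -0.0348, 0.306]
in station -0.0325 -0.0732
in station -0.0326 0.0774
```

```bash
cat >> h.py <<'E'
from scipy.spatial.transform import Rotation as Ro
def go(target,yawz=None):
    o=ctrl.get_obs();R=rot(o['eef_rot']);p=np.array(o['eef_pos'])
    d=R.T@(np.array(target)-p); print('t',round(o['time_s'],2),'p',np.round(p,4),'yawz',np.round(np.degrees(np.arctan2(R[1,2],R[0,2])),2),'tilt y',np.round(R[:,1],4),'F',np.round(o['wrist_force'],1),'M',np.round(o['torque'],2),'op',round(o['opening'],3))
    print('delta tool (shares)',np.round(d/.05,3))
    if yawz is not None:
        y=np.radians(yawz);Rt=np.array([[np.sin(y),0,np.cos(y)],[-np.cos(y),0,np.sin(y)],[0,-1,0]])
        print('rotvec shares (tool)',np.round(Ro.from_matrix(R.T@Rt).as_rotvec()/.12,3))
        dd=Rt.T@(np.array(target)-p);print('delta in target axes shares',np.round(dd/.05,3))
E
python3 - <<'E'
from h import *
c=ctrl.get_calibration('wrist');print(c)
R=np.array(c['R']);t=np.array(c['t']);o=ctrl.get_obs();Rt=rot(o['eef_rot'])
print('cam pos in tool',Rt.T@(-R.T@t-o['eef_pos']),'axis in tool',Rt.T@R[2],'right',Rt.T@R[0])
go([0.5,0.04,0.42],14)
E
```

```text
{'intrinsics': array([[297.31863964,   0.        , 257.06753385],
       [  0.        , 297.31863964, 197.13865664],
       [  0.        ,   0.        ,   1.        ]]), 'R': array([[ 3.50123934e-01, -9.36703384e-01,  2.11089048e-05],
       [-8.85054046e-01, -3.30810902e-01,  3.27480507e-01],
       [-3.06745117e-01, -1.14677446e-01, -9.44857935e-01]]), 't': array([-0.57516163, -0.04428854,  0.38077226])}
cam pos in tool [ 0.00015307 -0.13199779  0.0827839 ] axis in tool [-5.95352450e-06  9.44851416e-01 -3.27499316e-01] right [ 9.99999997e-01 -2.16758668e-05 -8.07146661e-05]
t 0.8 p [ 0.2014 -0.5386  0.2423] yawz 20.5 tilt y [ 0.  0. -1.] F [-0.3  0.8  0. ] M [-0.   -0.   -0.04] op 1.003
delta tool (shares) [-8.747 -3.554  9.647]
rotvec shares (tool) [-0.     0.945 -0.   ]
delta in target axes shares [-9.783 -3.554  8.594]
```

```bash
cat >> h.py <<'E'
def rows(target,yawz,n,claw=1,q=2):
    """n rows linear to target w/ yaw (ccw positive, relative unwrap given as total turn deg)"""
    o=ctrl.get_obs();R=rot(o['eef_rot']);p=np.array(o['eef_pos'])
    y0=np.arctan2(R[1,2],R[0,2]);dy=np.radians(yawz)-y0
    d=(np.array(target)-p)/n; out=[]
    Rc=R.copy();pc=p.copy()
    for i in range(n):
        want=p+d*(i+1); s=np.round(Rc.T@(want-pc)/.05,q); w=round(-dy/n/.12,q)
        out.append(f"{s[0]:g} {s[1]:g} {s[2]:g} 0 {w:g} 0 {claw}")
        pc=pc+Rc@(s*.05); Rc=Rc@Ro.from_rotvec([0,w*.12,0]).as_matrix()
    for i in range(0,n,5): print('; '.join(out[i:i+5]))
E
python3 -c "
from h import *
rows([.46,.06,.40],194,30)"
```

```text
-0.31 -0.11 0.3 0 -0.84 0 1; -0.28 -0.1 0.33 0 -0.84 0 1; -0.25 -0.11 0.36 0 -0.84 0 1; -0.21 -0.1 0.38 0 -0.84 0 1; -0.17 -0.11 0.4 0 -0.84 0 1
-0.13 -0.1 0.42 0 -0.84 0 1; -0.09 -0.11 0.42 0 -0.84 0 1; -0.04 -0.1 0.44 0 -0.84 0 1; 0 -0.11 0.43 0 -0.84 0 1; 0.05 -0.1 0.43 0 -0.84 0 1
0.08 -0.11 0.43 0 -0.84 0 1; 0.13 -0.1 0.41 0 -0.84 0 1; 0.17 -0.11 0.4 0 -0.84 0 1; 0.22 -0.1 0.38 0 -0.84 0 1; 0.24 -0.11 0.36 0 -0.84 0 1
0.29 -0.1 0.33 0 -0.84 0 1; 0.31 -0.11 0.3 0 -0.84 0 1; 0.34 -0.1 0.27 0 -0.84 0 1; 0.37 -0.11 0.23 0 -0.84 0 1; 0.39 -0.1 0.19 0 -0.84 0 1
0.41 -0.11 0.16 0 -0.84 0 1; 0.42 -0.1 0.11 0 -0.84 0 1; 0.43 -0.11 0.07 0 -0.84 0 1; 0.43 -0.1 0.02 0 -0.84 0 1; 0.43 -0.11 -0.02 0 -0.84 0 1
0.43 -0.1 -0.06 0 -0.84 0 1; 0.43 -0.11 -0.1 0 -0.84 0 1; 0.41 -0.1 -0.15 0 -0.84 0 1; 0.39 -0.11 -0.19 0 -0.84 0 1; 0.37 -0.1 -0.22 0 -0.84 0 1
```

{"method": "apply_moves", "body": {
  "plan": "-0.31 -0.3 0.3 0 -0.84 0 1; -0.28 -0.3 0.33 0 -0.84 0 1; -0.25 -0.3 0.36 0 -0.84 0 1; -0.21 -0.3 0.38 0 -0.84 0 1; -0.17 -0.3 0.4 0 -0.84 0 1"
}}

```text
time_s: 1.3
eef_pos: [0.2447, -0.4381, 0.318]
eef_rot: [-0.664, 0.664, -0.244, 0.244]
wrist_force: [0.1, -0.2, -0.7]
opening: 1.004
```

{"method": "apply_moves", "body": {
  "plan": "-0.13 -0.3 0.42 0 -0.84 0 1; -0.09 -0.3 0.42 0 -0.84 0 1; -0.04 -0.3 0.44 0 -0.84 0 1; 0 -0.3 0.43 0 -0.84 0 1; 0.05 -0.3 0.43 0 -0.84 0 1"
}}

```text
time_s: 1.8
eef_pos: [0.288, -0.3383, 0.393]
eef_rot: [-0.703, 0.704, -0.071, 0.071]
wrist_force: [0.2, 0.7, -1.1]
opening: 1.001
```

{"method": "apply_moves", "body": {
  "plan": "0.08 0 0.43 0 -0.84 0 1; 0.13 0 0.41 0 -0.84 0 1; 0.17 0 0.4 0 -0.84 0 1; 0.22 0 0.38 0 -0.84 0 1; 0.24 0 0.36 0 -0.84 0 1"
}}

```text
time_s: 2.3
eef_pos: [0.3308, -0.2385, 0.3925]
eef_rot: [-0.699, 0.699, 0.107, -0.107]
wrist_force: [0.6, 0.4, 0.3]
opening: 0.997
```

{"method": "apply_moves", "body": {
  "plan": "0.29 0 0.33 0 -0.84 0 1; 0.31 0 0.3 0 -0.84 0 1; 0.34 0 0.27 0 -0.84 0 1; 0.37 0 0.23 0 -0.84 0 1; 0.39 0 0.19 0 -0.84 0 1"
}}

```text
time_s: 2.8
eef_pos: [0.3741, -0.1388, 0.3925]
eef_rot: [-0.65, 0.65, 0.278, -0.278]
wrist_force: [-0.5, 0.2, -0.1]
opening: 0.999
```

{"method": "apply_moves", "body": {
  "plan": "0.41 0 0.16 0 -0.84 0 1; 0.42 0 0.11 0 -0.84 0 1; 0.43 0 0.07 0 -0.84 0 1; 0.43 0 0.02 0 -0.84 0 1; 0.43 0 -0.02 0 -0.84 0 1"
}}

```text
time_s: 3.3
eef_pos: [0.4172, -0.0391, 0.3925]
eef_rot: [-0.56, 0.561, 0.431, -0.431]
wrist_force: [-0.2, -0.4, 0.1]
opening: 0.999
```

{"method": "apply_moves", "body": {
  "plan": "0.43 0 -0.06 0 -0.84 0 1; 0.43 0 -0.1 0 -0.84 0 1; 0.41 0 -0.15 0 -0.84 0 1; 0.39 0 -0.19 0 -0.84 0 1; 0.37 0 -0.22 0 -0.84 0 1"
}}

```text
time_s: 3.8
eef_pos: [0.46, 0.0609, 0.3924]
eef_rot: [-0.435, 0.435, 0.557, -0.557]
wrist_force: [-0.2, 0.0, -0.9]
opening: 1.003
```

```bash
python3 - <<'E'
from h import *
import json
c=ctrl.get_calibration('wrist');im=snap('wrist','w1',scale=1.5)
np.savez('pics/w1c.npz',K=c['intrinsics'],R=c['R'],t=c['t'])
print(ctrl.get_obs()['q'])
for n in('grip','handle_mid','basket'):
    r=ctrl.recognise('wrist',n); print(n,[(np.round(a['point'],3).tolist(),round(a['score'],2)) for a in r[:3]])
E
```

```text
[-0.1213198  -0.16071139  1.65469575  0.00202539  1.64709956 -1.94297396]
grip [([0.546, -0.034, 0.289], 0.98)]
handle_mid [([0.534, 0.111, 0.115], 0.88), ([0.592, 0.033, 0.007], 0.72)]
basket [([0.561, -0.045, 0.049], 0.82), ([0.531, 0.114, 0.114], 0.79), ([0.587, 0.405, 0.085], 0.53)]
```

View pics/w1.png

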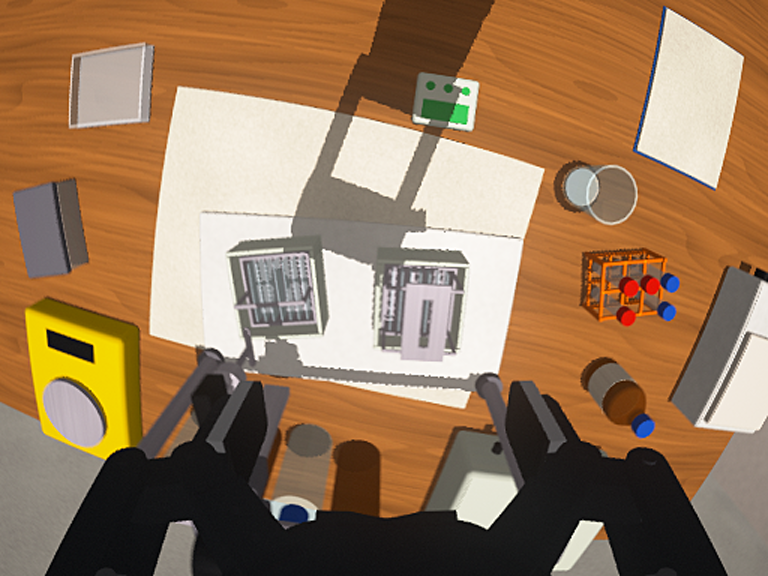

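```bash
python3 - <<'E'
import numpy as np,cv2
im=np.load('pics/w1.npy'); cv2.imwrite('pics/w1b.png',cv2.resize(im[155:250,140:325],None,fx=4.2,fy=4.2,interpolation=cv2.INTER_CUBIC)[:,:,::-1])
E
```

```text
(no output)
```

View pics/w1b.png

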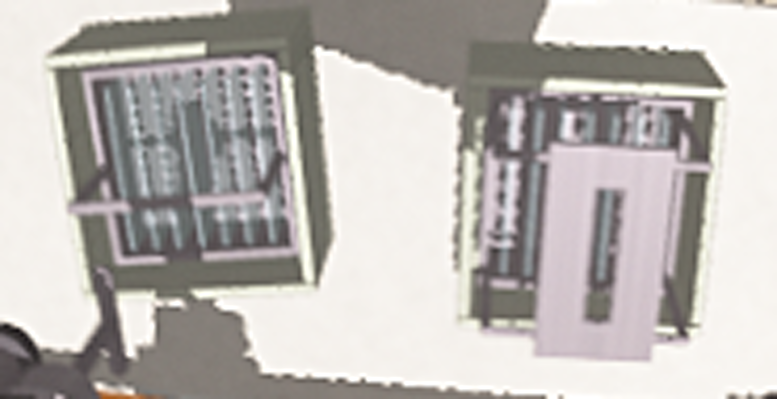

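```bash
cat >> h.py <<'E'
def wplane(cf,px,z):
    c=np.load(cf);K,R,t=c['K'],c['R'],c['t']
    u=(px[0]-K[0,2])/K[0,0];v=(px[1]-K[1,2])/K[1,1];th=np.hypot(u,v)
    dc=np.array([np.sin(th)*u/th,np.sin(th)*v/th,np.cos(th)]);d=R.T@dc;o=-R.T@t
    return o+d*(z-o[2])/d[2]
E
python3 - <<'E'
from h import *
def W(u,v,z): return wplane('pics/w1c.npz',(140+(u+.5)/4.2-.5,155+(v+.5)/4.2-.5),z)
ang=lambda a,b:round(float(np.degrees(np.arctan2((b-a)[1],(b-a)[0]))),1)
p=[W(552,143,.119),W(678,150,.119),W(652,360,.119),W(535,355,.119)]
print('plate',np.mean(p,0),ang(p[0],p[3]),ang(p[1],p[2]),np.linalg.norm(p[0]-p[3]),np.linalg.norm(p[0]-p[1]))
s=[W(598,190,.119),W(625,190,.119),W(611,322,.119),W(584,322,.119)]
print('slot',np.mean(s,0),ang(s[0],s[3]),ang(s[1],s[2]),np.linalg.norm(s[0]-s[3]),np.linalg.norm(s[0]-s[1]))
t=[W(470,90,.07),W(725,92,.07),W(460,332,.07)]
print('tank',(t[1]+t[2])/2,ang(t[0],t[2]),np.linalg.norm(t[1]-t[0]),np.linalg.norm(t[2]-t[0]))
b=W(100,275,.2);print('T end?',b,W(118,365,.2))
E
```

```text
plate [0.53108204 0.1186629  0.119     ] 10.6 10.3 0.08087685392464354 0.04349458789231327
slot [0.53171485 0.1188375  0.119     ] 10.0 10.5 0.05058023000714565 0.00938793363676825
tank [0.53496659 0.11777618 0.07      ] 11.3 0.09701547971541412 0.1010287823248912
T end? [ 0.54237128 -0.03766878  0.2       ] [ 0.57066453 -0.02859353  0.2       ]
```

```bash
python3 - <<'E'
from h import *
rows([.5565,-.0345,.35],196,5)
E
```

```text
-0.46 0.17 -0.29 0 -10.54 0 1; -0.41 0.17 0.35 0 -10.54 0 1; 0.21 0.17 0.5 0 -10.54 0 1; 0.54 0.17 -0.06 0 -10.54 0 1; 0.12 0.16 -0.53 0 -10.54 0 1
```

```bash
sed -i 's/dy=np.radians(yawz)-y0/dy=(np.radians(yawz)-y0+np.pi)%(2*np.pi)-np.pi/' h.py; python3 - <<'E'
from h import *
rows([.5565,-.0345,.35],196,5)
E
```

```text
-0.46 0.17 -0.29 0 -0.07 0 1; -0.46 0.17 -0.28 0 -0.07 0 1; -0.47 0.17 -0.28 0 -0.07 0 1; -0.46 0.17 -0.27 0 -0.07 0 1; -0.47 0.16 -0.27 0 -0.07 0 1
```

{"method": "apply_moves", "body": {
  "plan": "-0.46 0.17 -0.29 0 -0.07 0 1; -0.46 0.17 -0.28 0 -0.07 0 1; -0.47 0.17 -0.28 0 -0.07 0 1; -0.46 0.17 -0.27 0 -0.07 0 1; -0.47 0.16 -0.27 0 -0.07 0 1"
}}

```text
time_s: 4.5
eef_pos: [0.5567, -0.0365, 0.35]
eef_rot: [0.425, -0.426, -0.565, 0.565]
wrist_force: [0.7, 0.2, -0.8]
opening: 1.0
```

```bash
python3 - <<'E'
from h import *
c=ctrl.get_calibration('wrist');im=snap('wrist','w2',scale=1.5)
np.savez('pics/w2c.npz',K=c['intrinsics'],R=c['R'],t=c['t'])
go([.5565,-.0345,.283],196)
r=ctrl.recognise('wrist','grip'); print([(np.round(a['point'],3).tolist(),round(a['score'],2)) for a in r[:3]])
E
```

```text
t 4.55 p [ 0.5582 -0.0393  0.3479] yawz -164.08 tilt y [-0.0013 -0.0014 -1.    ] F [-1.2 -1.9 -2.8] M [-0.08  0.1  -0.04] op 0.998
delta tool (shares) [0.103 1.298 0.004]
rotvec shares (tool) [-0.013 -0.012 -0.008]
delta in target axes shares [0.102 1.298 0.006]
[([0.547, -0.032, 0.305], 0.94)]
```

View pics/w2.png

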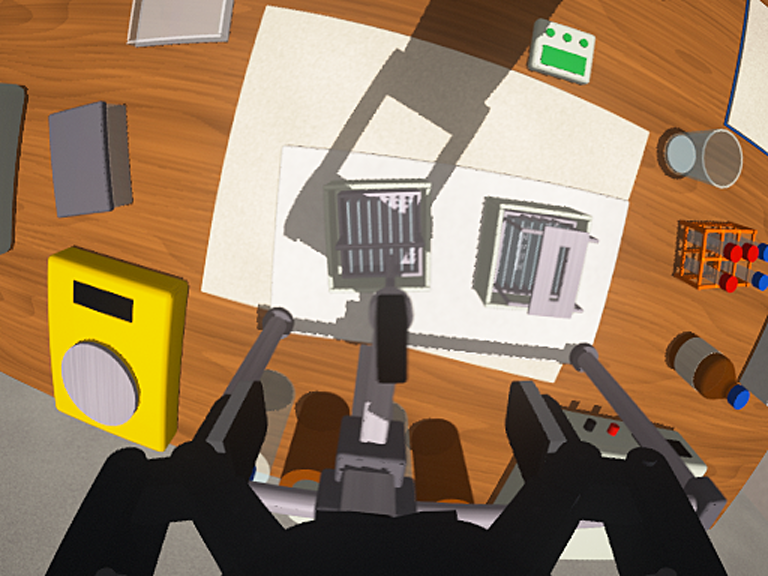

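{"method": "apply_moves", "body": {
  "plan": "0 0.2 0 0 0 0 1; 0 0.4 0 0 0 0 1; 0 0.4 0 0 0 0 1; 0 0.25 0 0 0 0 1; 0 0.1 0 0 0 0 1"
}}

```text
time_s: 5.1
eef_pos: [0.5553, -0.034, 0.2814]
eef_rot: [0.425, -0.424, -0.565, 0.566]
wrist_force: [0.3, -1.2, 0.1]
opening: 1.0
```

```bash
python3 - <<'E'
from h import *
c=ctrl.get_calibration('wrist');im=snap('wrist','w3',scale=1.5)
np.savez('pics/w3c.npz',K=c['intrinsics'],R=c['R'],t=c['t'])
go([.5565,-.0345,.283],196)
E
```

```text
t 5.15 p [ 0.5555 -0.0341  0.2815] yawz -163.83 tilt y [-1.8e-03  5.0e-04 -1.0e+00] F [-0.8  0.3 -0.6] M [-0.04 -0.01  0.05] op 1.0
delta tool (shares) [-0.013 -0.031 -0.016]
rotvec shares (tool) [-0.013  0.024  0.008]
delta in target axes shares [-0.013 -0.031 -0.016]
```

View pics/w3.png

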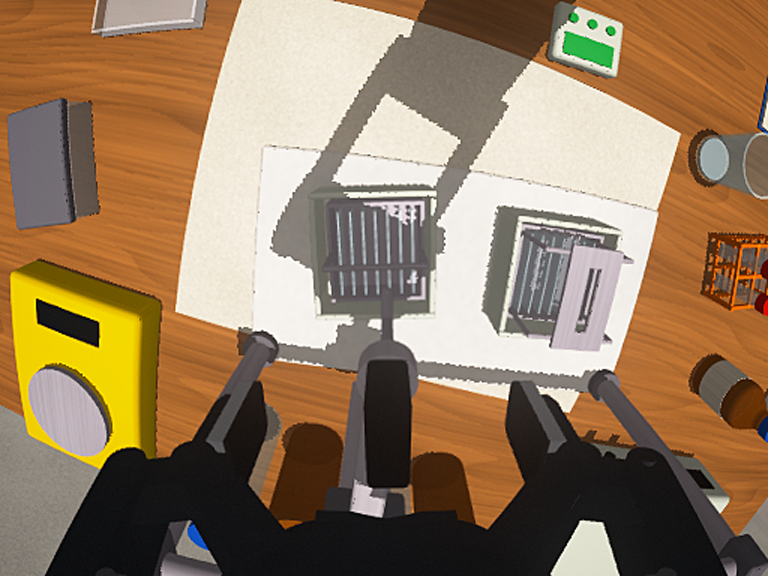

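{"method": "apply_moves", "body": {
  "plan": "0 0 0 0 0 0 0; 0 0 0 0 0 0 0; 0 0 0 0 0 0 0; 0 0 0 0 0 0 0; 0 0 0 0 0 0 0"
}}

```text
time_s: 5.65
eef_pos: [0.5566, -0.0345, 0.2832]
eef_rot: [-0.425, 0.425, 0.565, -0.565]
wrist_force: [0.0, -3.9, 4.8]
opening: 0.157
```

{"method": "apply_moves", "body": {
  "plan": "0 0 0 0 0 0 0; 0 0 0 0 0 0 0; 0 0 0 0 0 0 0; 0 0 0 0 0 0 0; 0 0 0 0 0 0 0"
}}

```text
time_s: 6.15
eef_pos: [0.5566, -0.0345, 0.2833]
eef_rot: [-0.424, 0.425, 0.565, -0.565]
wrist_force: [-0.8, 0.4, 5.2]
opening: 0.151
```

```bash
python3 - <<'E'
from h import *
c=ctrl.get_calibration('wrist');im=snap('wrist','w4',scale=1.5)
np.savez('pics/w4c.npz',K=c['intrinsics'],R=c['R'],t=c['t'])
go([.5565,-.0345,.283],190.4)
E
```

```text
t 6.2 p [ 0.5567 -0.0345  0.2833] yawz -163.83 tilt y [ 8.e-04 -2.e-04 -1.e+00] F [-0.5  1.   5.2] M [0.1  0.19 0.03] op 0.155
delta tool (shares) [0.002 0.006 0.003]
rotvec shares (tool) [ 0.006  0.839 -0.003]
delta in target axes shares [0.001 0.006 0.003]
```

View pics/w4.png

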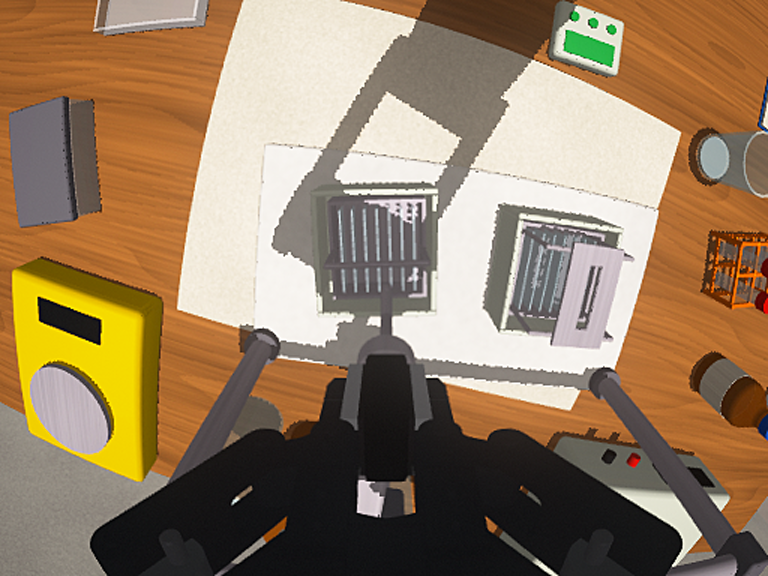

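```bash
python3 - <<'E'
from h import *
rows([.5343,.1184,.2833],190.4,10,0)
E
```

```text
0.31 -0 -0.04 0 0.08 0 0; 0.3 -0 -0.04 0 0.08 0 0; 0.31 -0 -0.04 0 0.08 0 0; 0.31 -0 -0.03 0 0.08 0 0; 0.3 -0 -0.03 0 0.08 0 0
0.31 -0 -0.03 0 0.08 0 0; 0.31 -0 -0.02 0 0.08 0 0; 0.31 -0 -0.03 0 0.08 0 0; 0.31 -0 -0.01 0 0.08 0 0; 0.31 -0 -0.02 0 0.08 0 0
```

{"method": "apply_moves", "body": {
  "plan": "0.2 0 -0.03 0 0.08 0 0; 0.31 0 -0.04 0 0.08 0 0; 0.31 0 -0.04 0 0.08 0 0; 0.31 0 -0.03 0 0.08 0 0; 0.3 0 -0.03 0 0.08 0 0"
}}

```text
time_s: 6.7
eef_pos: [0.5459, 0.0369, 0.2833]
eef_rot: [0.438, -0.438, -0.555, 0.555]
wrist_force: [-3.5, -0.8, 6.5]
opening: 0.159
```

{"method": "apply_moves", "body": {
  "plan": "0.31 0 -0.03 0 0.08 0 0; 0.31 0 -0.02 0 0.08 0 0; 0.31 0 -0.03 0 0.08 0 0; 0.31 0 -0.01 0 0.08 0 0; 0.31 0 -0.02 0 0.08 0 0"
}}

```text
time_s: 7.2
eef_pos: [0.5343, 0.1139, 0.2832]
eef_rot: [0.452, -0.451, -0.544, 0.545]
wrist_force: [-5.0, -2.0, 7.4]
opening: 0.154
```

{"method": "apply_moves", "body": {
  "plan": "0.1 0 0 0 0.03 0 0; 0 0 0 0 0 0 0; 0 0 0 0 0 0 0; 0 0 0 0 0 0 0; 0 0 0 0 0 0 0"
}}

```text
time_s: 7.7
eef_pos: [0.5335, 0.1188, 0.2832]
eef_rot: [0.453, -0.452, -0.543, 0.544]
wrist_force: [-5.2, -0.2, 7.2]
opening: 0.153
```

```bash
python3 - <<'E'
from h import *
go([.5343,.1184,.2833],190.4)
c=ctrl.get_calibration('wrist');im=snap('wrist','w5',scale=1.5)
np.savez('pics/w5c.npz',K=c['intrinsics'],R=c['R'],t=c['t'])
snap('scene','s5',(190,140,310,300),3.7);snap('top','t5',(150,110,320,230),4.6)
E
```

```text
t 7.7 p [0.5335 0.1188 0.2832] yawz -169.52 tilt y [-9.e-04  1.e-04 -1.e+00] F [-5.2 -0.2  7.2] M [0.06 0.66 0.05] op 0.153
delta tool (shares) [-0.011 -0.001 -0.013]
rotvec shares (tool) [-0.007  0.012  0.002]
delta in target axes shares [-0.011 -0.001 -0.013]
```

View pics/w5.png

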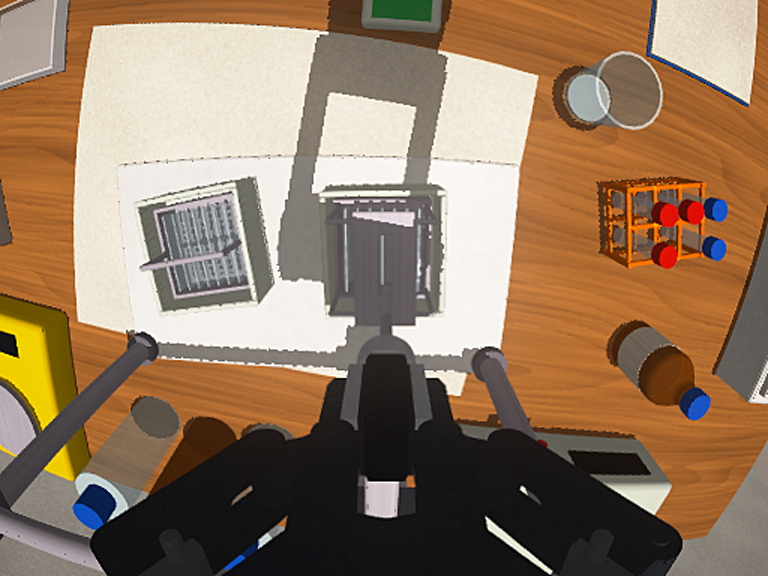

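View pics/s5.png

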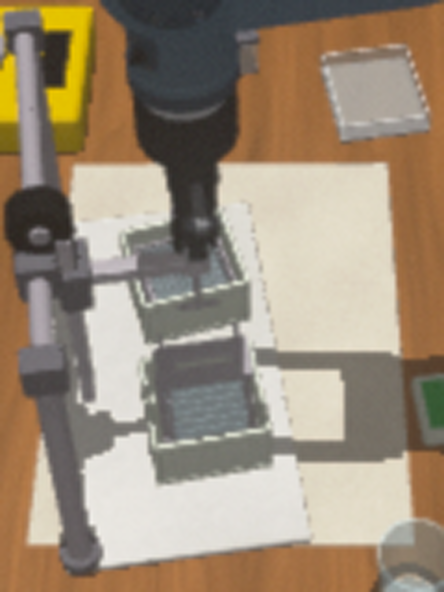

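```bash
python3 - <<'E'
import numpy as np,cv2
im=np.load('pics/w5.npy')[115:245,205:305].astype(float); im=255*(np.clip(im/170,0,1))**.6
cv2.imwrite('pics/w5b.png',cv2.resize(im.astype(np.uint8),None,fx=4.6,fy=4.6,interpolation=cv2.INTER_CUBIC)[:,:,::-1])
im=np.load('pics/s5.npy')[195:260,215:275].astype(float); im=255*(np.clip(im/200,0,1))**.6
cv2.imwrite('pics/s5b.png',cv2.resize(im.astype(np.uint8),None,fx=9,fy=9,interpolation=cv2.INTER_CUBIC)[:,:,::-1])
E
```

```text
(no output)
```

View pics/w5b.png

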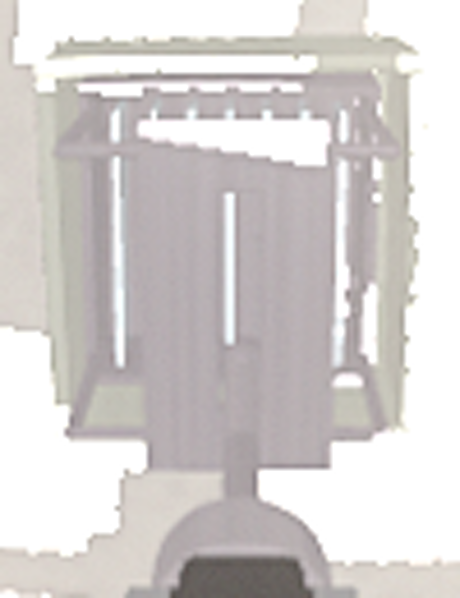

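View pics/s5b.png

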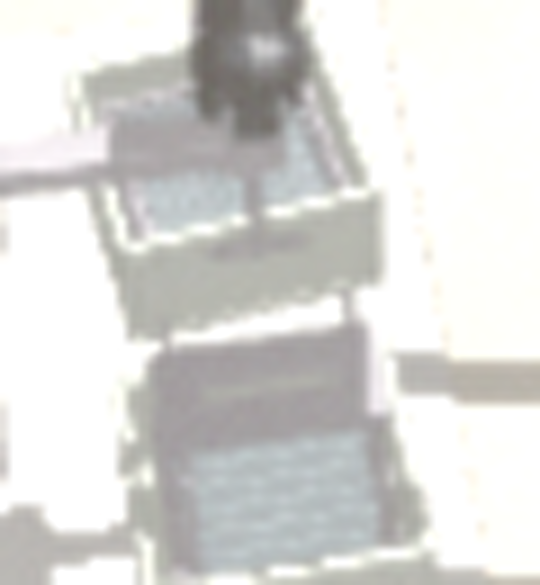

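```bash
python3 - <<'E'
import numpy as np,cv2
im=np.load('pics/w5.npy')[130:225,230:282].astype(float); print(im[:,:,1].min()); im=np.clip((im-60)*2.6,0,255)
cv2.imwrite('pics/w5d.png',cv2.resize(im.astype(np.uint8),None,fx=6,fy=6,interpolation=cv2.INTER_NEAREST)[:,:,::-1])
I=np.load('pics/w5.npy')
for r in (160,170,180,185,190,200,210): print(r,I[r,232:282,1].tolist())
E
```

```text
61.0
160 [100, 91, 91, 90, 94, 92, 92, 94, 94, 93, 92, 94, 95, 91, 92, 92, 96, 97, 94, 91, 86, 101, 161, 163, 79, 92, 94, 94, 93, 93, 92, 96, 97, 93, 92, 96, 95, 99, 99, 97, 95, 98, 98, 96, 94, 88, 160, 177, 120, 91]
170 [97, 94, 88, 90, 92, 90, 91, 92, 93, 91, 90, 92, 93, 90, 90, 90, 93, 93, 91, 90, 83, 99, 160, 160, 81, 92, 95, 92, 92, 91, 92, 95, 92, 91, 90, 93, 95, 96, 96, 94, 93, 96, 95, 93, 93, 84, 181, 179, 100, 87]
180 [95, 94, 91, 88, 88, 89, 91, 90, 92, 90, 88, 88, 92, 91, 89, 90, 92, 93, 93, 87, 82, 97, 158, 160, 80, 91, 91, 92, 91, 88, 89, 89, 90, 91, 90, 91, 94, 95, 94, 93, 91, 92, 95, 92, 88, 99, 215, 223, 109, 83]
185 [95, 95, 91, 90, 90, 86, 89, 89, 91, 89, 88, 90, 90, 89, 87, 89, 93, 91, 90, 86, 84, 95, 156, 159, 79, 88, 93, 92, 89, 90, 88, 93, 91, 89, 89, 92, 91, 94, 94, 92, 92, 93, 93, 91, 87, 108, 161, 146, 84, 86]
190 [83, 82, 79, 83, 88, 91, 89, 90, 90, 89, 88, 88, 90, 90, 88, 89, 92, 93, 90, 91, 83, 77, 77, 82, 85, 86, 86, 85, 82, 82, 90, 90, 90, 89, 91, 91, 93, 94, 91, 92, 91, 92, 92, 89, 87, 121, 153, 117, 81, 85]
200 [108, 107, 108, 104, 95, 89, 92, 89, 91, 90, 88, 87, 91, 91, 89, 89, 91, 91, 89, 88, 93, 95, 88, 89, 88, 87, 87, 86, 85, 86, 90, 90, 89, 90, 91, 91, 92, 94, 92, 91, 90, 92, 90, 92, 90, 96, 105, 105, 104, 104]
210 [117, 119, 118, 112, 94, 87, 89, 90, 91, 91, 89, 88, 92, 92, 89, 89, 91, 89, 89, 90, 91, 86, 82, 81, 81, 79, 79, 79, 81, 87, 92, 91, 89, 92, 90, 90, 94, 91, 90, 91, 92, 92, 90, 89, 88, 90, 87, 81, 91, 91]
```

View pics/w5d.png

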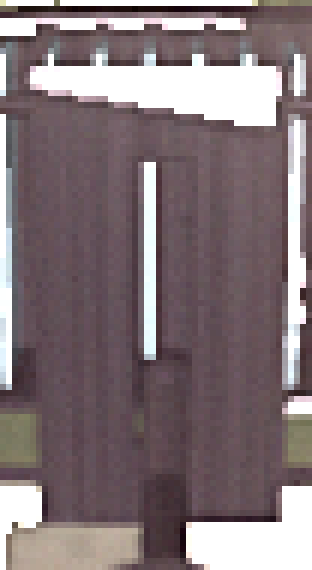

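{"method": "apply_moves", "body": {
  "plan": "0 0.15 0.03 0 0 0 0; 0 0.25 0 0 0 0 0; 0 0.3 0 0 0 0 0; 0 0.3 0 0 0 0 0; 0 0.2 0 0 0 0 0"
}}

```text
time_s: 8.35
eef_pos: [0.5334, 0.1185, 0.2233]
eef_rot: [-0.452, 0.453, 0.544, -0.543]
wrist_force: [-0.1, 1.5, 9.6]
opening: 0.151
```

```bash
python3 - <<'E'
from h import *
go([.5335,.1188,.2833],190.4)
c=ctrl.get_calibration('wrist');im=snap('wrist','w6')
np.savez('pics/w6c.npz',K=c['intrinsics'],R=c['R'],t=c['t'])
im=im[90:225,200:320].astype(float);im=np.clip((im-50)*2.0,0,255)
cv2.imwrite('pics/w6d.png',cv2.resize(im.astype(np.uint8),None,fx=4.4,fy=4.4,interpolation=cv2.INTER_NEAREST)[:,:,::-1])
E
```

```text
t 8.35 p [0.5334 0.1185 0.2233] yawz -169.53 tilt y [ 2.5e-03  3.0e-04 -1.0e+00] F [-0.1  1.5  9.6] M [0.11 0.25 0.05] op 0.151
delta tool (shares) [ 0.006 -1.2   -0.005]
rotvec shares (tool) [ 0.021  0.01  -0.001]
delta in target axes shares [ 0.006 -1.2   -0.002]
```

View pics/w6d.png

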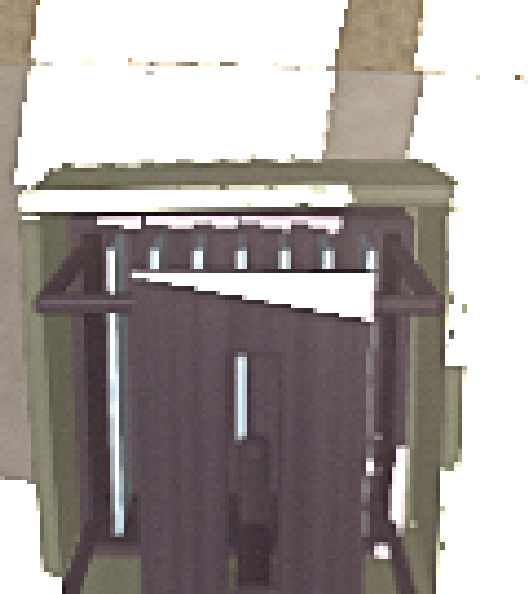

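{"method": "apply_moves", "body": {
  "plan": "0 0.1 0 0 0 0 0; 0 0.1 0 0 0 0 0; 0 0.1 0 0 0 0 0; 0 0.06 0 0 0 0 0; 0 0.06 0 0 0 0 0"
}}

```text
time_s: 8.9
eef_pos: [0.5335, 0.1185, 0.203]
eef_rot: [-0.452, 0.453, 0.544, -0.543]
wrist_force: [-1.8, 0.6, 9.3]
opening: 0.156
```

```bash
python3 - <<'E'
from h import *
go([.5335,.1188,.2833],190.4)
E
```

```text
t 8.9 p [0.5335 0.1185 0.203 ] yawz -169.54 tilt y [ 2.4e-03  3.0e-04 -1.0e+00] F [-1.8  0.6  9.3] M [0.12 0.28 0.04] op 0.156
delta tool (shares) [ 0.006 -1.607 -0.005]
rotvec shares (tool) [ 0.02   0.009 -0.001]
delta in target axes shares [ 0.007 -1.607 -0.002]
```

{"method": "apply_moves", "body": {
  "plan": "0 0.07 0 0 0 0 0; 0 0.08 0 0 0 0 0; 0 0.08 0 0 0 0 0; 0 0.08 0 0 0 0 0; 0 0.08 0 0 0 0 0"
}}

```text
time_s: 9.4
eef_pos: [0.5335, 0.1185, 0.1835]
eef_rot: [-0.452, 0.453, 0.544, -0.543]
wrist_force: [-1.8, 0.3, 9.7]
opening: 0.159
```

```bash
python3 - <<'E'
from h import *
go([.5335,.1188,.2833],190.4)
c=ctrl.get_calibration('wrist');im=snap('wrist','w7')
im=im[60:225,190:330].astype(float);im=np.clip((im-50)*2.0,0,255)
cv2.imwrite('pics/w7d.png',cv2.resize(im.astype(np.uint8),None,fx=3.6,fy=3.6,interpolation=cv2.INTER_NEAREST)[:,:,::-1])
im=snap('scene','s7');im=im[195:260,215:275].astype(float); im=255*(np.clip(im/200,0,1))**.6
cv2.imwrite('pics/s7b.png',cv2.resize(im.astype(np.uint8),None,fx=9,fy=9,interpolation=cv2.INTER_CUBIC)[:,:,::-1])
E
```

```text
t 9.4 p [0.5335 0.1185 0.1835] yawz -169.53 tilt y [ 2.3e-03  3.0e-04 -1.0e+00] F [-1.8  0.3  9.7] M [ 0.11  0.31 -0.01] op 0.159
delta tool (shares) [ 0.006 -1.996 -0.006]
rotvec shares (tool) [ 0.019  0.01  -0.001]
delta in target axes shares [ 0.006 -1.996 -0.002]
```

View pics/w7d.png

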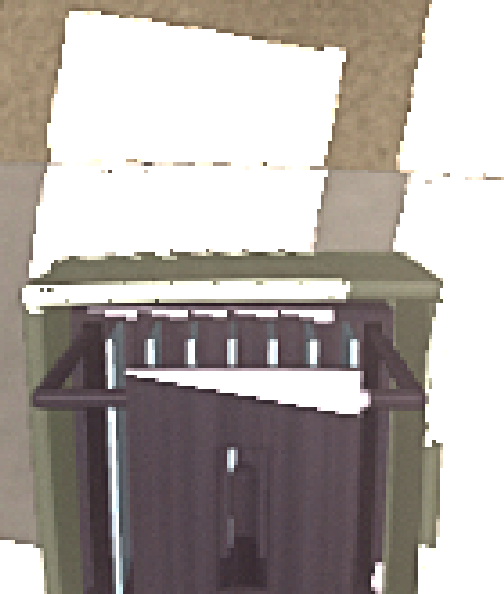

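View pics/s7b.png

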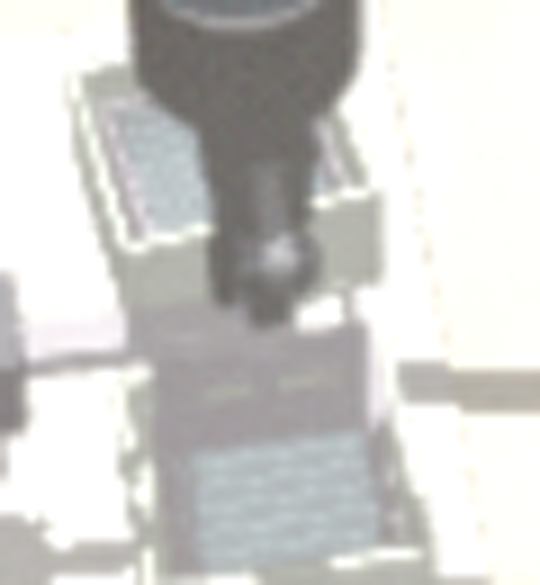

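{"method": "apply_moves", "body": {
  "plan": "0 0 0 0 0.5 0 0; 0 0 0 0 0.8 0 0; 0 0 0 0 0.8 0 0; 0 0 0 0 0.8 0 0; 0 0 0 0 0.8 0 0"
}}

```text
time_s: 10.0
eef_pos: [0.5335, 0.1185, 0.1835]
eef_rot: [-0.561, 0.562, 0.43, -0.429]
wrist_force: [-0.3, 0.6, 9.0]
opening: 0.155
```

```bash
python3 - <<'E'
from h import *
go([.5335,.1188,.1835],100.4)
E
```

```text
t 10.0 p [0.5335 0.1185 0.1835] yawz 164.8 tilt y [ 2.4e-03  2.0e-04 -1.0e+00] F [-0.3  0.6  9. ] M [0.06 0.2  0.02] op 0.155
delta tool (shares) [ 0.006 -0.     0.003]
rotvec shares (tool) [0.013 9.367 0.017]
delta in target axes shares [ 0.    -0.     0.007]
```

{"method": "apply_moves", "body": {
  "plan": "0 0 0 0 0.9 0 0; 0 0 0 0 0.9 0 0; 0 0 0 0 0.9 0 0; 0 0 0 0 0.9 0 0; 0 0 0 0 0.9 0 0"
}}

```text
time_s: 10.5
eef_pos: [0.5338, 0.1185, 0.1836]
eef_rot: [-0.656, 0.656, 0.265, -0.263]
wrist_force: [0.1, -0.1, 8.1]
opening: 0.155
```

{"method": "apply_moves", "body": {
  "plan": "0 0 0 0 0.9 0 0; 0 0 0 0 0.9 0 0; 0 0 0 0 0.9 0 0; 0 0 0 0 0.9 0 0; 0 0 0 0 0.7 0 0"
}}

```text
time_s: 11.0
eef_pos: [0.5342, 0.1185, 0.1839]
eef_rot: [-0.702, 0.702, 0.089, -0.086]
wrist_force: [1.9, 1.4, 8.0]
opening: 0.158
```

```bash
python3 - <<'E'
from h import *
go([.5335,.1188,.1835],100.4)
im=snap('wrist','w8',scale=1.5)
E
```

```text
t 11.0 p [0.5342 0.1185 0.1839] yawz 104.29 tilt y [ 4.1e-03  3.0e-04 -1.0e+00] F [1.9 1.4 8. ] M [0.09 0.01 0.07] op 0.158
delta tool (shares) [-0.012  0.007  0.009]
rotvec shares (tool) [0.005 0.565 0.034]
delta in target axes shares [-0.013  0.007  0.008]
```

View pics/w8.png

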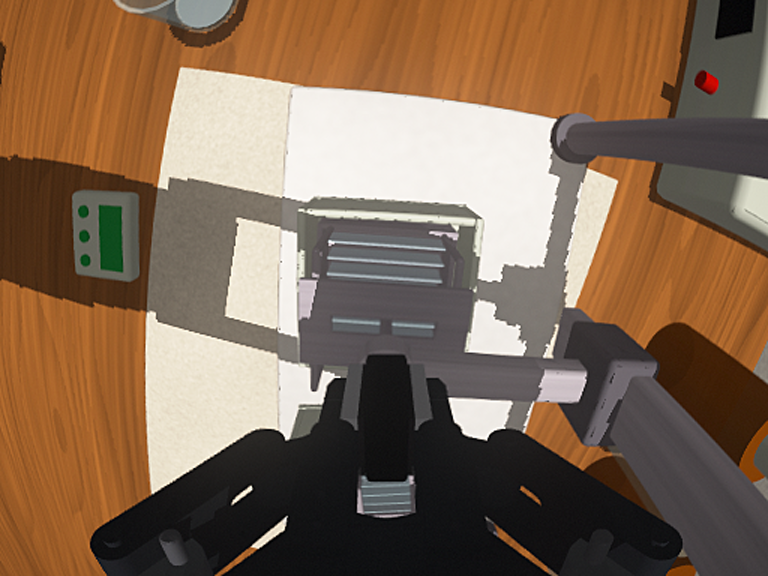

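{"method": "apply_moves", "body": {
  "plan": "0 0 0 0 0.55 0 0; 0 0 0 0 0 0 0; 0 -0.06 0 0 0 0 0; 0 -0.08 0 0 0 0 0; 0 -0.1 0 0 0 0 0"
}}

```text
time_s: 11.55
eef_pos: [0.5342, 0.1185, 0.1958]
eef_rot: [0.704, -0.704, -0.068, 0.065]
wrist_force: [3.3, 1.6, 4.6]
opening: 0.156
```

```bash
python3 - <<'E'
from h import *
go([.5335,.1188,.2833],100.4)
E
```

```text
t 11.55 p [0.5342 0.1185 0.1958] yawz 100.73 tilt y [ 4.1e-03  4.0e-04 -1.0e+00] F [3.3 1.6 4.6] M [ 0.18 -0.24 -0.02] op 0.156
delta tool (shares) [-0.006 -1.75   0.008]
rotvec shares (tool) [0.003 0.048 0.035]
delta in target axes shares [-0.014 -1.75   0.009]
```

{"method": "apply_moves", "body": {
  "plan": "0 -0.15 0 0 0 0 0; 0 -0.2 0 0 0 0 0; 0 -0.2 0 0 0 0 0; 0 -0.2 0 0 0 0 0; 0 -0.2 0 0 0 0 0"
}}

```text
time_s: 12.05
eef_pos: [0.5342, 0.1185, 0.243]
eef_rot: [0.704, -0.704, -0.068, 0.065]
wrist_force: [5.0, 1.0, 3.1]
opening: 0.155
```

```bash
python3 - <<'E'
from h import *
go([.5342,.1188,.2833],100.4)
snap('scene','s9',(190,100,310,300),3)
E
```

```text
t 12.05 p [0.5342 0.1185 0.243 ] yawz 100.73 tilt y [ 4.1e-03  5.0e-04 -1.0e+00] F [5.  1.  3.1] M [ 0.15 -0.63 -0.01] op 0.155
delta tool (shares) [ 0.005 -0.805  0.006]
rotvec shares (tool) [0.002 0.048 0.035]
delta in target axes shares [ 0.001 -0.805  0.006]
```

View pics/s9.png

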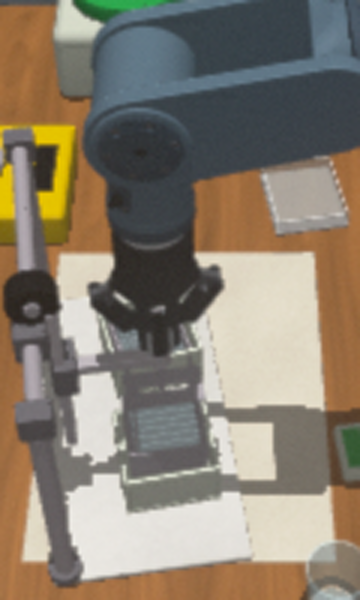

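{"method": "apply_moves", "body": {
  "plan": "0.02 -0.2 0 0 0 0 0; 0 -0.2 0 0 0 0 0; 0 -0.18 0 0 0 0 0; 0 -0.12 0 0 0 0 0; 0 -0.07 0 0 0 0 0"
}}

```text
time_s: 12.6
eef_pos: [0.5342, 0.1185, 0.2813]
eef_rot: [-0.704, 0.704, 0.067, -0.065]
wrist_force: [5.8, 0.2, 2.2]
opening: 0.152
```

{"method": "apply_moves", "body": {
  "plan": "0 -0.02 0 0 0 0 0; 0 0 0 0 0 0 0; 0 0 0 0 0 0 0; 0 0 0 0 0 0 0; 0 0 0 0 0 0 0"
}}

```text
time_s: 13.1
eef_pos: [0.5342, 0.1185, 0.2815]
eef_rot: [-0.704, 0.704, 0.067, -0.066]
wrist_force: [5.6, -0.5, 3.9]
opening: 0.155
```

```bash
python3 - <<'E'
from h import *
go([.5342,.1188,.2833],100.4)
snap('scene','s10',(190,100,310,300),3); snap('wrist','w10',scale=1.5)
E
```

```text
t 13.1 p [0.5342 0.1185 0.2815] yawz 100.73 tilt y [ 1.6e-03  1.0e-04 -1.0e+00] F [ 5.6 -0.5  3.9] M [ 0.05 -0.91 -0.05] op 0.155
delta tool (shares) [ 0.001 -0.036  0.006]
rotvec shares (tool) [0.002 0.048 0.013]
delta in target axes shares [ 0.001 -0.036  0.006]
```

View pics/s10.png

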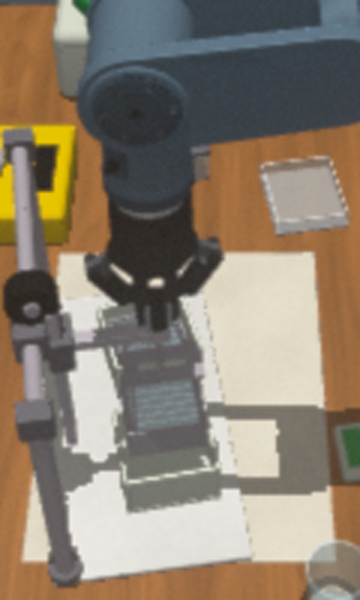

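View pics/w10.png

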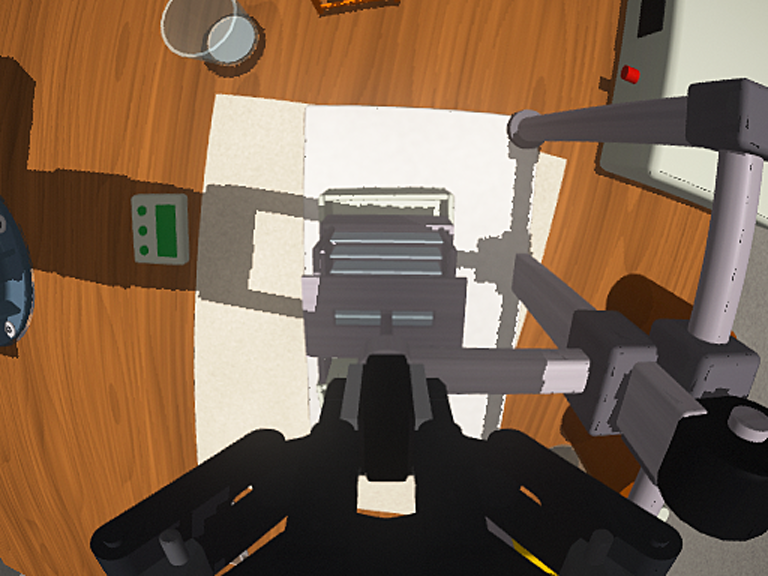

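{"method": "apply_moves", "body": {
  "plan": "0.02 0 0 0 0 0 0.25; 0 0 0 0 0 0 0.3; 0 0 0 0 0 0 0.4; 0 0 0 0 0 0 0.5; 0 0 0 0 0 0 0.5"
}}

```text
time_s: 13.7
eef_pos: [0.5342, 0.1187, 0.2809]
eef_rot: [0.704, -0.704, -0.066, 0.067]
wrist_force: [-0.2, -0.9, 0.2]
opening: 0.498
```

```bash
python3 - <<'E'
from h import *
go([.5342,.1188,.2833],100.4)
snap('wrist','w11',scale=1.5)
E
```

```text
t 13.7 p [0.5342 0.1187 0.2809] yawz 100.74 tilt y [-0.0011 -0.     -1.    ] F [-0.2 -0.9  0.2] M [ 0.   -0.04  0.01] op 0.498
delta tool (shares) [ 0.    -0.048  0.002]
rotvec shares (tool) [-0.002  0.05  -0.009]
delta in target axes shares [ 0.    -0.048  0.002]
```

View pics/w11.png

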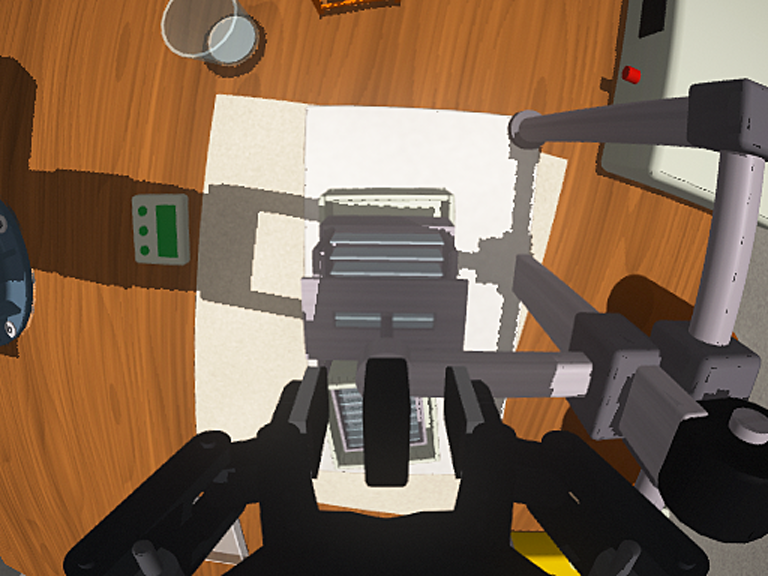

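Released cleanly: the tab (365–408, 355–485) stands free between the pads, with the plate still held below at (385, 320). I'll rise straight up now.

{"method": "apply_moves", "body": {
  "plan": "0 -0.2 0 0 0 0 0.5; 0 -0.4 0 0 0 0 0.5; 0 -0.5 0 0 0 0 0.5; 0 -0.6 0 0 0 0 0.5; 0 -0.6 0 0 0 0 0.5"
}}

```text
time_s: 14.25
eef_pos: [0.5344, 0.1187, 0.3982]
eef_rot: [-0.704, 0.704, 0.066, -0.066]
wrist_force: [1.2, 0.2, -0.3]
opening: 0.498
```

{"method": "apply_moves", "body": {
  "plan": "0 -0.2 0.4 0 0 0 0.5; 0 0 0 0 0 0 0.5; 0 0 0 0 0 0 0.5; 0 0 0 0 0 0 0.5; 0 0 0 0 0 0 0.5"
}}

```text
time_s: 14.75
eef_pos: [0.5306, 0.1378, 0.4052]
eef_rot: [-0.704, 0.704, 0.065, -0.067]
wrist_force: [0.0, 0.1, 0.2]
opening: 0.5
```

```bash
python3 - <<'E'
from h import *
go([.5342,.1188,.2833],100.4)
snap('wrist','w12',scale=1.5);snap('scene','s12',(190,100,310,300),3);snap('top','t12',(150,110,320,230),4.6)
r=ctrl.recognise('scene','grip'); print([(np.round(a['point'],3).tolist(),round(a['score'],2)) for a in r[:3]])
r=ctrl.recognise('wrist','grip'); print([(np.round(a['point'],3).tolist(),round(a['score'],2)) for a in r[:3]])
r=ctrl.recognise('scene','basket'); print([(np.round(a['point'],3).tolist(),round(a['score'],2)) for a in r[:3]])
E
```

```text
t 14.75 p [0.5306 0.1378 0.4052] yawz 100.71 tilt y [-2.e-03 -3.e-04 -1.e+00] F [0.  0.1 0.2] M [-0.01  0.02  0.02] op 0.5
delta tool (shares) [ 0.005  2.438 -0.387]
rotvec shares (tool) [-0.001  0.045 -0.017]
delta in target axes shares [ 2.000e-03  2.438e+00 -3.870e-01]
[([0.535, 0.127, 0.304], 0.65)]
[([0.533, 0.124, 0.308], 0.93)]
[([0.531, 0.134, 0.145], 0.97), ([0.563, -0.062, 0.052], 0.65)]
```

View pics/w12.png

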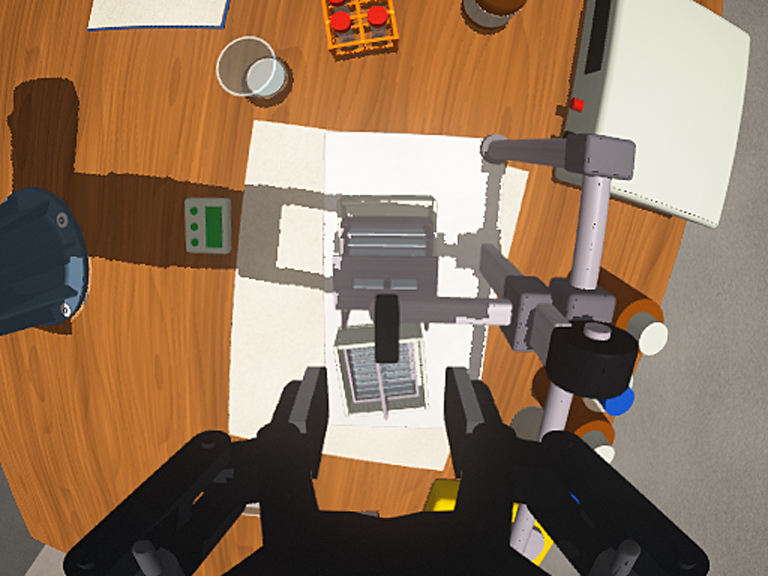

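View pics/s12.png

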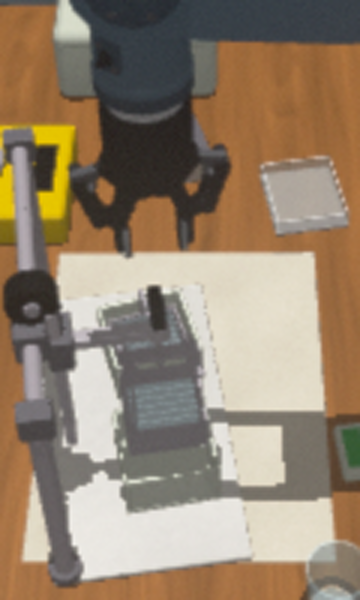

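{"method": "apply_moves", "body": {
  "plan": "0 0 0 0 0 0 0.5; 0 0 0 0 0 0 0.5; 0 0 0 0 0 0 0.5; 0 0 0 0 0 0 0.5; 0 0 0 0 0 0 0.5"
}}

```text
time_s: 15.55
eef_pos: [0.5308, 0.1384, 0.4063]
eef_rot: [0.704, -0.704, -0.066, 0.066]
wrist_force: [0.4, -0.5, -0.0]
opening: 0.495
```

```bash
python3 - <<'E'
from h import *
a=np.load('pics/s12.npy').astype(int);b=snap('scene','s13').astype(int)
im=b[185:275,215:275].astype(float); im=255*(np.clip(im/200,0,1))**.6
cv2.imwrite('pics/s13b.png',cv2.resize(im.astype(np.uint8),None,fx=6.5,fy=6.5,interpolation=cv2.INTER_CUBIC)[:,:,::-1])
d=np.abs(a-b).max(2)[185:275,215:275];print('scene diff',d.max(),(d>25).sum())
a=np.load('pics/w12.npy').astype(int);b=snap('wrist','w13').astype(int);d=np.abs(a-b).max(2)[120:240,210:300];print('wrist diff',d.max(),(d>25).sum())
E
```

```text
scene diff 82 11
wrist diff 164 934
```

View pics/s13b.png

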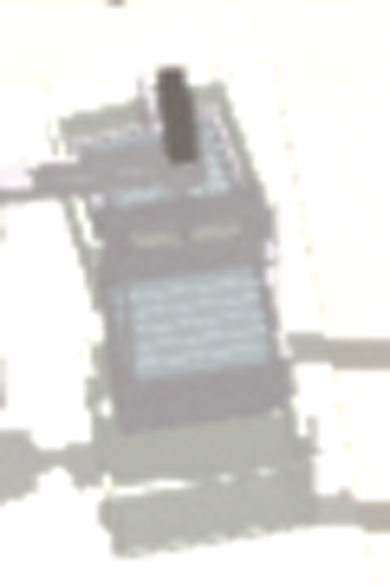

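```bash
python3 - <<'E'
from h import *
go([.5342,.1188,.2833],100.4)
print(ctrl.hand_in())
E
```

```text
t 15.65 p [0.5308 0.1384 0.4063] yawz 100.74 tilt y [ 0. -0. -1.] F [ 0.5 -0.9 -0.5] M [-0.02  0.03 -0.  ] op 0.501
delta tool (shares) [-0.007  2.46  -0.397]
rotvec shares (tool) [0.   0.05 0.  ]
delta in target axes shares [-0.005  2.46  -0.397]
the job is handed in; nothing more can be done
None
```

The slide basket now hangs on the T-hook above its tank. I handed the job in at 15.65 s of the 67 s allowed, and the system reports no verdict.

**What I did:**
- I pinched the T-hook's grip, slid the trolley about 0.15 m along the rail to the slot, and lined the T up at about 10.4°.
- I pulled it 100 mm down through the slot without extra force. I then turned it about 90° under the plate and let it rise slowly in the grip.
- At the top I opened the gripper and moved clear, about 120 mm up.

**Last checks:**
- **Grip height:** the tab is back at about 0.305 m, its top face, so the hook is fully up.
- **Held by the T:** the pull felt at the wrist eased by about 3.5 N once the T took the load. The plate is still on the T, which lies across the slot.
- **Level and still:** the basket hangs clear of the tank and looks level by eye. Two scene pictures about 0.8 s apart showed almost no change.
- **Other items:** basket2 and the other bench items looked unmoved in the last pictures. I judged this by eye and did not measure their positions.
- **One check that disagreed:** the last two wrist pictures differed. I put this down to the arm still settling by about 1 mm, because the fixed scene camera stayed steady.

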